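Find the compressor's counterweight by feel and hold it at the bottom

TASK

I need the crank of this air compressor with its counterweight at the bottom, so that I can reach the rod screw through the little port. Press the red unloader lever on the cylinder head down until its catch holds it and let go of the lever; then turn the flywheel round by its yellow handle, feel which side is the heavy one (the weight is shut inside the crankcase and cannot be seen), and bring the heavy side straight down. Finish still gripping the handle there with nothing moving, and leave the other things on the bench alone.

Things in the scene. Friction and masses are not known exactly. Their poses are not given: they have to be found in the camera images.
- compressor: Small bench air compressor, fixed, 170 x 280 mm; motor 108 mm diameter with a terminal box to 163 mm, cylinder head to 192 mm height. Origin on the bench, under the shaft; z up. The shaft is level, along its y axis, 90 mm up: flywheel at y = -135 mm, motor from y = -90 to +55 mm, cylinder at y = +95 mm. Its -x side, with the rod port, faces the robot.
- hub (a point): Middle of the flywheel, on the shaft, 90 mm up; does not turn; y axis along the shaft. The wheel is a dark disc, 140 mm diameter and 16 mm thick, with a yellow turning handle on its outer (-y) face; the space on that side is free all round.
- handle: The flywheel's yellow turning handle, origin in its middle: a sleeve 16 mm diameter, 42 mm long, parallel to the shaft, that spins freely on its stud, so it can be held firmly while the wheel goes round. It runs on a circle of 50 mm radius about the shaft, 34 mm out (-y) from the wheel's middle; the wheel's face is 26 mm from the handle's middle. Four grey holes share the face.
- flywheel (a joint): Turn of the wheel, rad, about the shaft's +y axis: 0 = handle on top; growing, the top goes to the compressor's +x. Endless. The heavy side may lie at any angle to the handle, drawn anew each time. With the lever latched, seals drag with 0.30 N m either way (it stays where it is left), and the weight pulls towards down with 0.20 to 0.26 N m x the sine of its angle from straight down.
- unloader (a joint): Red-tipped lever on the cylinder head, rad: 0 raised by its spring, 0.33 latched, 0.40 end stop. Pressed past 0.34 the brass catch holds it (it then reads 0.32 to 0.33). Pivot level, along y, at the compressor's x = +40 mm, 207 mm up; the lever points to -x and its tip goes down, taking up to 10 N at the pad. While it is up, trapped air makes the wheel stiff (0.5 N m more).
- lever_pad (a point): Middle of the top of the lever's red pad (46 mm long, 30 mm wide, 12 mm thick), 125 mm from the lever's pivot, moving with the lever: about 253 mm above the bench raised, 213 mm latched, 204 mm at the end stop.
- conditioner: Bystander: black bottle with blue label, 58 mm diameter, 165 mm tall; origin under its base.
- pellet_jar: Bystander: black jar with white label, 66 mm diameter, 75 mm tall; origin under its base.
- blue_tub: Bystander: white tub with blue lid, 52 mm diameter, 60 mm tall; origin under its base.
- yellow_tub: Bystander: white tub with yellow lid, 52 mm diameter, 60 mm tall; origin under its base.
- screwdriver: Bystander: screwdriver with orange handle, 190 mm, lying flat along its x axis; origin under its middle.
- spanner: Bystander: steel spanner, 170 mm, lying flat along its x axis; origin under its middle.
- intake_filter: Bystander: black intake filter, 48 mm diameter, 58 mm tall; origin under its base.
- port_cover: Bystander: aluminium cover plate of the rod port, 44 mm square, lying in a shallow blue parts tray; origin under its middle.

How it is judged:
By the outcome, as a careful person would: the job done as asked, in the order asked, and still so for the second after the job is handed in, while the arm keeps its last pose, push and grip.
It also fails if it takes over 72 s, if anything falls off the work surface, if the arm or the gripper's body presses on something with over 40 N, if the wrist force passes 120 N, or if a joint passes its speed limit or range.

ROBOT

A 6-joint arm with a two-finger parallel gripper is mounted at the origin on the work surface. World frame = base frame: x ahead of the robot, y to its left, z up, the work surface at z = 0. Lengths are in mm, angles in degrees, forces in N, time in s.
With the tool pointing down it reaches from about 375 to 825 mm from the base axis. Payload 5.5 kg.
Tool frame: the origin (TCP) lies midway between the tips of the shut fingers; the grasp point (between the pads) lies robot.pinch_z behind it (robot.pinch_z is the distance from the TCP to the grasp point, in mm); y points along the fingers, z is the direction in which the jaws open and shut, and the axes are right-handed (so a half turn about y gives the same grasp; the last joint's range is limited). The gripper opens to 85 mm and grips with 20 to 120 N. Pads are 22 mm wide; open, the fingers measure 114 mm over their backs; the gripper's body (76 mm by 85 mm) begins 54 mm behind the grasp point. The pads swing forward as they close: fully open they stand 13 mm farther back than shut.
Start: joints at [63.885, 17.962, -2.699, 69.339, 0, 90], TCP at [264.105, 538.743, 231.299] pointing down, gripper open.
Joint ranges: [-152.73, 152.73], [-39.44, 99.34], [-58.76, 71.6], [-118.89, 123.64], [-81.53, 83.1], [-180, 180]. Speed limits (degrees/s): [136.94, 136.94, 172.46, 180, 180, 180].

INTERFACE

Orientations are given as [roll, pitch, yaw] about the fixed x, y, z axes, in that order (R = Rz(yaw) Ry(pitch) Rx(roll)).
In Python, from workcell import robot, snapshot gives the robot as it stands.
- The arm moves only by the tool arm_command, never from a script. Its argument "motion" is a list of rows, each a list of 7 numbers: the opening, from 0 (shut) to 1 (fully open), then the shift along the tool's x, y, z in cm, then the turn, a rotation vector about the tool's x, y, z in degrees. A call has 1 to 5 rows; each row is the pose to reach, as a shift and turn from the pose commanded when the call began, along the tool's axes at that moment; what a row does not reach only later rows make up. A row lasts 1/8 s, in which the tool goes at most 62.5 mm and 10.7 degrees, less where a joint would pass 70% of its speed; a pose out of reach is approached as far as the arm can. A call with a gripper value outside its range is refused whole. The fingers move at their own pace and stop on an object; "newtons" is the grip in N (left out, the last holds). Time passes only in rows, so rows that repeat a pose let the fingers close. It gives the time, the measured TCP pose, the force and the opening at its end, in the units of the state.
- robot.get_obs(): the state, without advancing time (a new reading comes with each control period).
- snapshot(name): name is "scene" or "top"; returns a dict with "img" (400x640x3 uint8, blue, green, red), "fov_y" (degrees; the focal length in pixels is half the picture's height over the tangent of half this angle, whatever the lens; pixels are square), "cx", "cy" (the principal point, pixels), "R" (3x3) and "t" (3): a world point X has camera coordinates R X + t. Camera axes: x right, y down, z forward; pixel columns grow to the right and rows downward; lengths in mm; the calibration is good to about 2 mm. A picture is of the moment at which its call begins. There is no depth.
- robot.finish_job(): hands the job in, once; it reports no verdict.
The state is a dict: "time_s": time; "qpos": joint angles; "joint_velocities": joint speeds; "tau": joint torques, N m; "tool_pos": TCP position; "orientation": TCP orientation; "contact_force": force on the tool from outside, world axes, zero at the start; "wrist_torque": the same for the moment, N m; "opening": finger opening in mm.
Only numpy, scipy, OpenCV 4.12 (cv2) and the standard library are available. Lean on these libraries where they do the work, as an engineer would, in place of code of your own. Each camera call takes 0.05 s, during which the arm holds its last target. There are 200 camera calls.

## Working session

There is one attempt and no reset: what is moved stays moved. The work goes in short steps, Python scripts to look and compute and a tool call to move; the robot and the scene stay as the last step left them, time stands still between calls to the robot, and variables do not carry over. Pictures are saved under pics/ and viewed, about 8 in all and at most 12, crops included, and the job is handed in when it is done.

Besides the shell and the picture viewer there is one more tool, called as name(argument=value, ...) on one line, values as JSON. arm_command: Moves the arm, as the interface text tells. Its arguments: {"type":"object","properties":{"motion":{"type":"array"},"newtons":{"type":"number"}},"required":["motion"]}

```bash
mkdir -p pics; ls
python3 - <<'E'
from workcell import robot,snapshot
import cv2,numpy as np
o=robot.get_obs();print(o,robot.pinch_z)
for n in("scene","top"):
    s=snapshot(n);cv2.imwrite(f"pics/{n}0.png",s["img"]);print(n,s["fov_y"],s["cx"],s["cy"],np.round(s["R"],3).tolist(),np.round(s["t"],1))
    np.savez(f"pics/{n}0.npz",**s)
E
```

```text
pics
{'time_s': 0.0, 'qpos': array([ 6.38867931e+01,  1.80048920e+01, -2.75534301e+00,  6.93384913e+01,
        1.46397147e-03,  9.00007071e+01]), 'joint_velocities': array([ 0.03505367,  0.03450554,  0.02785449, -0.02348898,  0.02821455,
       -0.01211429]), 'tau': array([ 1.70565754e-04, -5.39584816e+01,  3.39749551e+01,  1.92354602e-02,
       -2.25152189e-05,  1.81366244e-05]), 'tool_pos': array([263.82505443, 538.23909481, 230.41868917]), 'orientation': array([-9.00987264e+01,  1.46275097e-03, -2.61139164e+01]), 'contact_force': array([ 0.27294447, -0.06685525, -0.02234047]), 'wrist_torque': array([-0.01418748, -0.0069902 ,  0.00124942]), 'opening': 85.18272738477032} 18.700000000000003
scene 47.75773298543586 312.8026013286662 198.76038767309845 [[0.412, 0.911, -0.004], [0.758, -0.345, -0.554], [-0.507, 0.225, -0.832]] [-220.2 -327.1 1638.5]
top 47.67260325836141 323.1866924939057 199.03567395758353 [[0.019, -1.0, 0.014], [-0.992, -0.021, -0.126], [0.126, -0.012, -0.992]] [ -22.9  545.9 1384.3]
```

View pics/scene0.png

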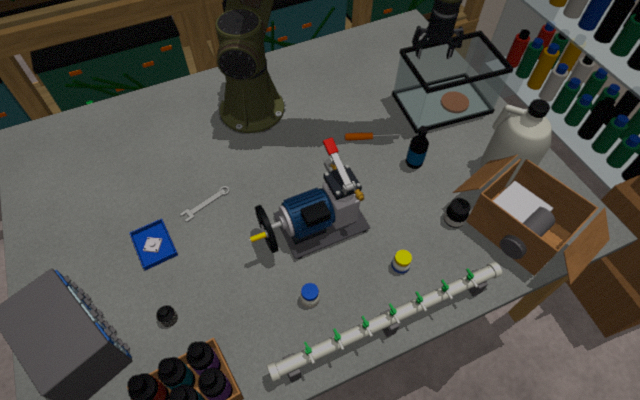

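View pics/top0.png

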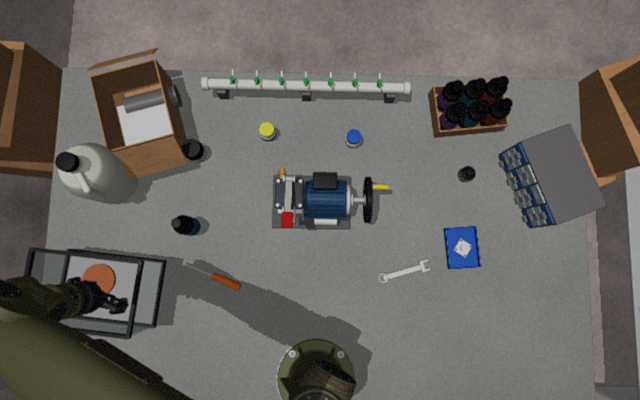

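Scene view: compressor around (310,215), red pad (332,148), yellow handle (260,237). Top view: red pad (287,219), handle (381,187), wheel (368,200). The gripper is above the frame at far left.

```bash
cat > h.py <<'E'
import numpy as np,cv2
def K(s):
    f=200/np.tan(np.radians(s["fov_y"])/2); return np.array([[f,0,s["cx"]],[0,f,s["cy"]],[0,0,1]],float)
def ray(s,p):
    d=s["R"].T@np.linalg.inv(K(s))@np.array([p[0],p[1],1.]); return -s["R"].T@s["t"],d/np.linalg.norm(d)
def plane(s,p,z):
    c,d=ray(s,p); return c+d*(z-c[2])/d[2]
def proj(s,X):
    q=K(s)@(s["R"]@np.asarray(X,float)+s["t"]); return q[:2]/q[2]
def tri(a,pa,b,pb):
    c1,d1=ray(a,pa);c2,d2=ray(b,pb);k=np.linalg.lstsq(np.c_[d1,-d2],c2-c1,rcond=None)[0]
    P,Q=c1+k[0]*d1,c2+k[1]*d2; return (P+Q)/2,np.linalg.norm(P-Q)
def blob(s,lo,hi,box):
    h=cv2.cvtColor(s["img"],cv2.COLOR_BGR2HSV);m=cv2.inRange(h,lo,hi);x0,y0,x1,y1=box
    k=np.zeros_like(m);k[y0:y1,x0:x1]=m[y0:y1,x0:x1]
    n,l,st,c=cv2.connectedComponentsWithStats(k)
    i=1+np.argmax(st[1:,4]); pts=np.argwhere(l==i)[:,::-1].astype(np.float32)
    return c[i],st[i],cv2.minAreaRect(pts),pts
E
python3 - <<'E'
from h import *
S=dict(np.load("pics/scene0.npz"));T=dict(np.load("pics/top0.npz"))
red=((0,150,90),(8,255,255));yel=((20,120,90),(35,255,255));blu=((95,80,30),(120,255,255))
for n,c,bs,bt in(("red",red,(310,125,350,165),(270,200,310,235)),("yel",yel,(240,220,285,255),(365,170,400,205)),("blue",blu,(270,180,340,250),(295,170,360,225))):
    a=blob(S,*c,bs);b=blob(T,*c,bt);print(n,a[:3],b[:3],tri(S,a[0],T,b[0]))
    if n=="yel":
        # ends along axis
        for s,r in((S,a),(T,b)):
            l=cv2.fitLine(r[3],cv2.DIST_L2,0,.01,.01).ravel();t=(r[3]-l[2:])@l[:2];print([l[2:]+l[:2]*q for q in(t.min(),t.max())],l)
A=cv2.resize(S["img"][120:270,225:385],None,fx=4.5,fy=4.5,interpolation=cv2.INTER_CUBIC)
cv2.imwrite("pics/c1.png",A)
A=cv2.resize(T["img"][155:245,255:405],None,fx=5,fy=5,interpolation=cv2.INTER_CUBIC)
cv2.imwrite("pics/c2.png",A)
E
```

```text
red (array([329.99378882, 145.42236025]), array([323, 138,  15,  17, 161], dtype=int32), ((330.0948486328125, 145.38795471191406), (15.756773948669434, 10.373208999633789), 66.80140686035156)) (array([286.51898734, 219.49367089]), array([281, 212,  12,  16, 158], dtype=int32), ((286.541015625, 219.5491943359375), (10.230539321899414, 15.662683486938477), 5.19442892074585)) (array([462.31713642,  85.64300632, 247.97020139]), np.float64(1.4537464539759584))
yel (array([257.64893617, 236.37234043]), array([250, 232,  16,  10,  94], dtype=int32), ((257.75341796875, 236.3424530029297), (5.852057456970215, 15.917596817016602), 69.44395446777344)) (array([380.33783784, 186.56756757]), array([374, 184,  14,   6,  74], dtype=int32), ((380.5, 186.5), (5.0, 13.0), 90.0)) (array([ 575.10407161, -178.50109721,  126.52120263]), np.float64(0.06348239853715264))
[array([250.30368, 239.17522], dtype=float32), array([265.18893, 233.49515], dtype=float32)] [  0.9342892   -0.35651594 257.64893    236.37234   ]
[array([373.86673, 186.17014], dtype=float32), array([387.06262, 186.98058], dtype=float32)] [9.9811929e-01 6.1301690e-02 3.8033783e+02 1.8656757e+02]
blue (array([307.65675241, 210.97347267]), array([ 282,  188,   53,   51, 1244], dtype=int32), ((309.9244689941406, 211.92367553710938), (41.98115158081055, 46.15388870239258), 68.49856567382812)) (array([324.71695295, 201.24645258]), array([ 303,  180,   43,   39, 1339], dtype=int32), ((324.0, 199.0), (38.0, 42.0), 90.0)) (array([533.34121856, -15.60737657,  85.42688402]), np.float64(1.1221828755508008))
```

View pics/c1.png

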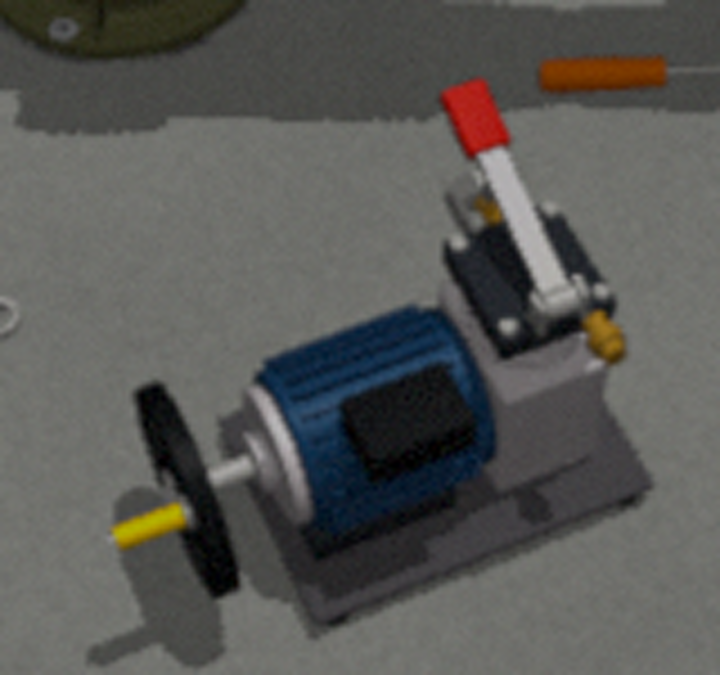

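View pics/c2.png

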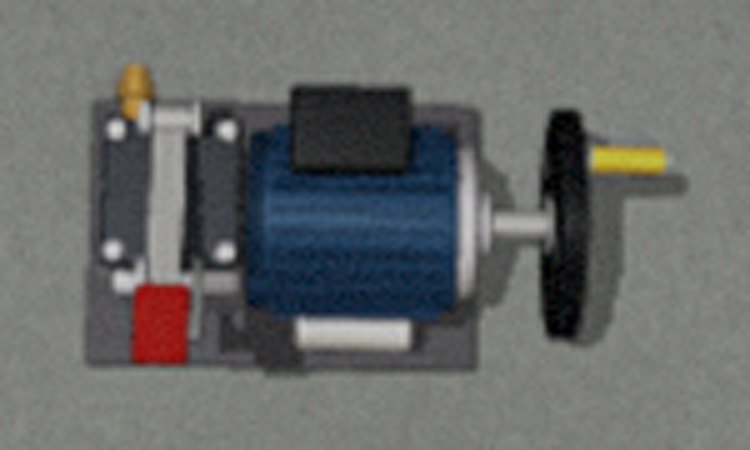

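```bash
cat >> h.py <<'E'
from scipy.spatial.transform import Rotation as Ro
def tool(theta): # jaws along world x, leaning theta from straight down towards +y
    y=np.array([0,np.sin(np.radians(theta)),-np.cos(np.radians(theta))]);z=np.array([1.,0,0]);return Ro.from_matrix(np.c_[np.cross(y,z),y,z])
def delta(o,pos,rot):
    R0=Ro.from_euler("xyz",o["orientation"],degrees=True)
    print("shift cm",np.round(R0.inv().apply(np.asarray(pos)-o["tool_pos"])/10,2),"turn",np.round((R0.inv()*rot).as_rotvec(degrees=True),1))
E
python3 - <<'E'
from h import *
from workcell import robot
S=dict(np.load("pics/scene0.npz"));T=dict(np.load("pics/top0.npz"))
# wheel centre and plate corners in top view
print("wheel",plane(T,(255+566/5,155+224/5),90))
for p in((95,102),(478,108),(478,370),(88,362)): print("plate",plane(T,(255+p[0]/5,155+p[1]/5),8).round(1))
for n,s in(("S",S),("T",T)):
    for yaw,ox,oy in((0,539.5,-9.5),):
        R=Ro.from_euler("z",yaw,degrees=True).as_matrix();f=lambda q:proj(s,R@np.array(q)+[ox,oy,0]).round(1)
        print(n,"pad",f((-76,95,253)),"hub",f((0,-135,90)),"handle",f((34,-169,126.5)),"motor ends",f((0,-90,90)),f((0,55,90)))
o=robot.get_obs()
delta(o,(264,538,310),Ro.from_euler("xyz",o["orientation"],degrees=True))
delta(o,(457,86,310),tool(0))
E
```

```text
wheel [ 539.72026629 -147.08289382   90.        ]
plate [622.8 147.1   8. ]
plate [624.2 -99.1   8. ]
plate [ 455.7 -101.     8. ]
plate [455.8 146.    8. ]
S pad [330.5 144.5] hub [266.  228.1] handle [257.4 235.9] motor ends [281.  222.3] [327.7 204.3]
T pad [286.7 219. ] hub [367.3 199.9] handle [380.3 187.1] motor ends [352.4 199.5] [304.3 198.5]
shift cm [ 0.02 -7.95 -0.03] turn [0. 0. 0.]
shift cm [ 37.25  -7.9  -32.12] turn [ 0.1 63.9  0.1]
```

arm_command(motion=[[0,0,-6,0,0,0,0],[0,5,-8,-4,0,10,0],[0,10,-8,-8,0,20,0],[0,14.5,-8,-12.5,0,30,0],[0,19,-8,-16.5,0,40,0]], newtons=60)

```text
time_s: 0.72
tool_pos: [360.5, 309.4, 311.1]
orientation: [-90.0, -0.0, -66.4]
contact_force: [1.1, 0.1, 0.5]
opening: -0.2
```

Run:
```python
from h import *
from workcell import robot
o=robot.get_obs();print(o["tool_pos"],o["orientation"],o["opening"],o["contact_force"],o["qpos"])
delta(o,(457,86,275),tool(0))
```

```text
[360.48011207 309.40593253 311.06563916] [-9.00068650e+01 -1.60583169e-02 -6.64053936e+01] -0.1734654266754631 [1.12914328 0.08850383 0.47820169] [ 4.06493192e+01  3.17659929e+00 -1.03559898e+01  7.64786836e+01
 -1.33387659e-02  1.07054715e+02]
shift cm [24.34  3.61 -0.1 ] turn [ 0.  23.6  0. ]
```

arm_command(motion=[[0,6,0,0,0,8,0],[0,12,0,0,0,16,0],[0,18,0,0,0,23.6,0],[0,24.3,2,-0.1,0,23.6,0],[0,24.3,3.6,-0.1,0,23.6,0]])

```text
time_s: 1.35
tool_pos: [458.8, 85.1, 274.5]
orientation: [-90.0, -0.0, -90.1]
contact_force: [0.4, 0.1, -0.5]
opening: -0.0
```

Run:
```python
from h import *
from workcell import robot,snapshot
for n in("scene","top"):
    s=snapshot(n);np.savez(f"pics/{n}1.npz",**s)
    o=robot.get_obs();t=proj(s,o["tool_pos"]).astype(int);print(n,t)
    c=(330,145) if n=="scene" else (286,219)
    A=s["img"][c[1]-45:c[1]+45,c[0]-60:c[0]+60];A=cv2.resize(A,None,fx=3.3,fy=4*3.3/4,interpolation=cv2.INTER_CUBIC)
    B=A if n=="scene" else np.hstack([B,A])
cv2.imwrite("pics/c3.png",B);o=robot.get_obs();print(o["tool_pos"],o["orientation"],o["contact_force"])
delta(o,(457,86,207),tool(0))
```

```text
scene [329 138]
top [285 220]
[456.71569333  87.21003441 273.30425762] [-9.02186951e+01 -3.94533704e-02 -8.98782245e+01] [-0.99679839 -0.96505701 -0.26198617]
shift cm [0.12 6.63 0.05] turn [0.2 0.1 0. ]
```

View pics/c3.png

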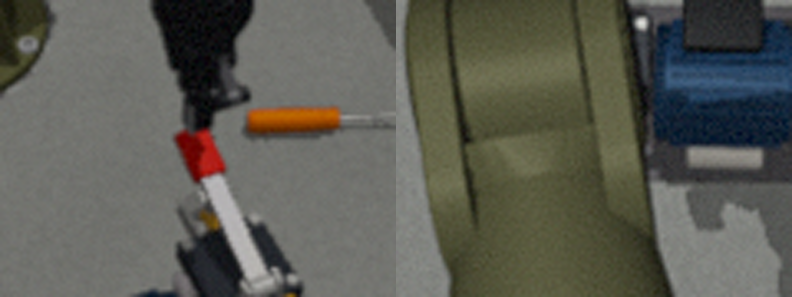

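The finger tips sit right above the red pad (crop about (195,130) over (200,150)). Pressing now.

arm_command(motion=[[0,0,2,0,0,0,0],[0,0,3.5,0,0,0,0],[0,0,4.8,0,0,0,0],[0,0,5.8,0,0,0,0],[0,0,6.3,0,0,0,0]])

```text
time_s: 2.08
tool_pos: [460.4, 90.6, 216.6]
orientation: [-89.5, 0.2, -89.6]
contact_force: [2.6, 2.2, 3.8]
opening: -0.2
```

arm_command(motion=[[0,0,0.2,0,0,0,0],[0,0,0.4,0,0,0,0],[0,0,0.4,0,0,0,0]])

```text
time_s: 2.45
tool_pos: [459.7, 90.4, 210.1]
orientation: [-89.7, 0.1, -89.6]
contact_force: [1.9, 2.0, 7.9]
opening: -0.1
```

arm_command(motion=[[0,0,0.3,0,0,0,0],[0,0,0.5,0,0,0,0],[0,0,0.5,0,0,0,0]])

```text
time_s: 2.82
tool_pos: [459.6, 90.4, 205.1]
orientation: [-89.7, 0.1, -89.6]
contact_force: [1.3, 2.0, 7.5]
opening: -0.5
```

Run:
```python
from h import *
from workcell import robot
o=robot.get_obs();print(o["tool_pos"],o["orientation"],o["contact_force"])
```

```text
[459.6474396   90.39562791 205.08670937] [-89.74250386   0.10587588 -89.60939433] [1.32975957 2.01555911 7.54015518]
```

arm_command(motion=[[0,0,-0.5,0,0,0,0],[0,0,-1.2,0,0,0,0],[0,0,-3,0,0,0,0],[0,0,-7,0,0,0,0],[0,0,-11,0,0,0,0]])

```text
time_s: 3.45
tool_pos: [457.0, 89.2, 314.1]
orientation: [-90.1, -0.0, -89.6]
contact_force: [1.6, 0.1, 0.2]
opening: -0.3
```

Run:
```python
from h import *
from workcell import robot,snapshot
s=snapshot("scene");red=((0,150,90),(8,255,255));a=blob(s,*red,(300,120,360,185))
print(a[:2]);
for z,x in((253,463.5),(213,455)): print(proj(s,(x,85.5,z)))
o=robot.get_obs();print(o["tool_pos"],o["orientation"],o["contact_force"],o["qpos"])
cv2.imwrite("pics/c4.png",cv2.resize(s["img"][80:280,220:400],None,fx=3,fy=3))
h=np.array([575.1,-182,126.5]);d=tool(40).as_matrix()[:,1]
P=h+18.7*d; print("grasp tcp",P,"pre",P-120*d)
delta(o,(520,-150,330),tool(0));delta(o,P-120*d,tool(40))
```

```text
(array([328.4796748 , 152.98373984]), array([322, 147,  15,  14, 123], dtype=int32))
[330.45643688 144.49538161]
[328.72425108 151.81191902]
[459.06105946  89.63433654 319.51910605] [-8.96679461e+01  5.79790282e-02 -8.96420748e+01] [1.81016224 0.63888866 3.72566685] [ 1.10516133e+01  2.01125890e+00 -1.04991572e+01  7.71525382e+01
 -4.64388834e-03  1.00693842e+02]
grasp tcp [ 575.1        -169.9798717   112.17496891] pre [ 575.1        -247.11438486  204.10030209]
shift cm [24.   -1.04  5.95] turn [-0.3  0.4 -0.1]
shift cm [33.76 11.57 11.33] turn [-0.2  0.5 39.9]
```

View pics/c4.png

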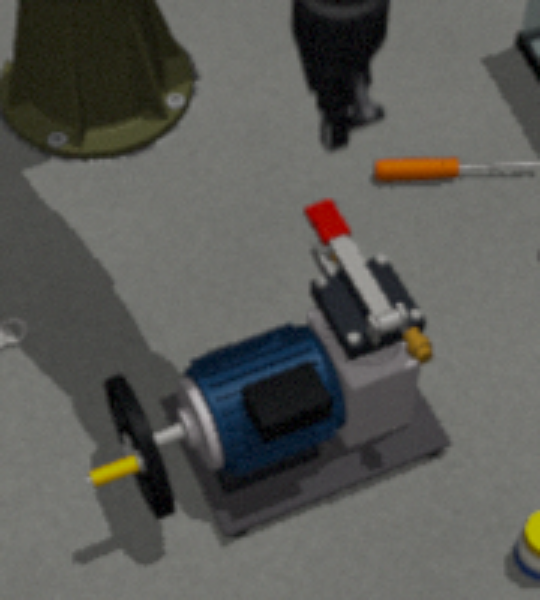

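Lever latched: the red pad is now at (328,153), as predicted for 213 mm. The handle is still at about (258,236). Heading for the handle.

arm_command(motion=[[0,6,-1,1.5,0,0,0],[0.3,12,-1,3,0,0,8],[0.6,18,-1,5,0,0,16],[0.8,24,0,7,0,0,24],[0.8,29,3,9,0,0,32]])

```text
time_s: 4.12
tool_pos: [549.5, -200.1, 286.7]
orientation: [-89.6, 32.1, -89.5]
contact_force: [1.5, 0.0, 0.3]
opening: 68.1
```

Run:
```python
from h import *
from workcell import robot
o=robot.get_obs();print(o["tool_pos"],o["orientation"],o["contact_force"],o["qpos"])
delta(o,(575.1,-247,204),tool(40))
```

```text
[ 549.50822916 -200.1227413   286.74362738] [-89.60871444  32.09796216 -89.54489358] [1.48697256 0.02241087 0.33858525] [-34.42101934  30.39933003  15.38153097  94.37681883  26.0926684
  50.70127219]
shift cm [8.38 4.53 2.49] turn [-0.1  0.4  7.9]
```

arm_command(motion=[[0.8,3,1.5,1,0,0.2,4],[0.8,6,3,2,0,0.4,7.9],[0.8,8.4,4.5,2.5,-0.1,0.4,7.9],[0.8,8.4,4.5,2.5,-0.1,0.4,7.9]])

```text
time_s: 4.62
tool_pos: [572.5, -244.6, 199.2]
orientation: [-90.8, 40.1, -90.5]
contact_force: [0.1, 0.4, -0.2]
opening: 68.3
```

Run:
```python
from h import *
from workcell import robot,snapshot
o=robot.get_obs();print(o["tool_pos"],o["orientation"],o["contact_force"],o["qpos"])
delta(o,(575.1,-170,112.2),tool(40))
s=snapshot("scene");t=snapshot("top");yel=((20,120,90),(35,255,255))
for q,b in((s,(240,220,285,255)),(t,(365,170,400,205))):
    try:print(blob(q,*yel,b)[:2])
    except Exception as e:print(e)
cv2.imwrite("pics/c5.png",np.hstack([cv2.resize(s["img"][150:280,190:320],(390,390)),cv2.resize(t["img"][130:260,310:440],(390,390))]))
```

```text
[ 572.50256005 -244.58183639  199.20510212] [-90.7627529   40.08183944 -90.47093981] [ 0.07237254  0.40925649 -0.20271081] [-38.50928672  43.60662693  22.03746395  96.45496663  29.92540714
  44.05224865]
shift cm [-0.11 11.46  0.35] turn [ 0.5 -0.4 -0.1]
(array([257.69791667, 236.41666667]), array([250, 232,  17,  10,  96], dtype=int32))
(array([380.17333333, 186.66666667]), array([374, 184,  14,   6,  75], dtype=int32))
```

View pics/c5.png

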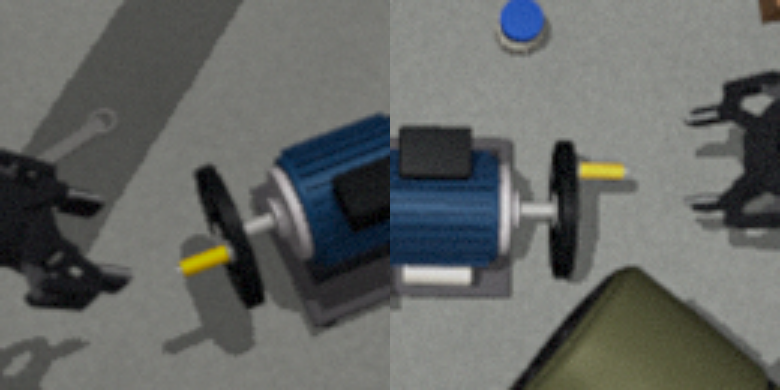

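Top crop: the fingers straddle the handle line (handle at (605,170), jaws at 115–205). Advancing, then gripping.

arm_command(motion=[[0.8,0,4,0.3,0.5,-0.4,0],[0.8,-0.1,8,0.3,0.5,-0.4,0],[0.8,-0.1,10.5,0.3,0.5,-0.4,0],[0.8,-0.1,11.5,0.3,0.5,-0.4,0],[0.8,-0.1,11.5,0.3,0.5,-0.4,0]], newtons=50)

```text
time_s: 5.35
tool_pos: [576.1, -170.0, 116.2]
orientation: [-89.5, 39.8, -89.6]
contact_force: [0.3, -0.3, 1.1]
opening: 68.1
```

arm_command(motion=[[0,0,0,0,0,0,0],[0,0,0,0,0,0,0],[0,0,0,0,0,0,0],[0,0,0,0,0,0,0],[0,0,0,0,0,0,0]], newtons=50)

```text
time_s: 5.98
tool_pos: [576.0, -171.2, 115.0]
orientation: [-89.5, 39.8, -89.7]
contact_force: [0.5, -3.8, 3.9]
opening: 13.3
```

Run:
```python
from h import *
from workcell import robot,snapshot
o=robot.get_obs();print(o["tool_pos"],o["orientation"],o["contact_force"],o["qpos"],o["opening"])
s=snapshot("scene");t=snapshot("top")
cv2.imwrite("pics/c6.png",np.hstack([cv2.resize(s["img"][150:280,190:320],(390,390)),cv2.resize(t["img"][130:260,310:440],(390,390))]))
```

```text
[ 576.04546097 -171.2386024   114.97196557] [-89.51218856  39.84669147 -89.70367518] [ 0.48616707 -3.834439    3.87610274] [-33.7162272   40.736069     5.99473266  79.84909696  32.40215299
  48.91752401] 13.271942868899707
```

View pics/c6.png

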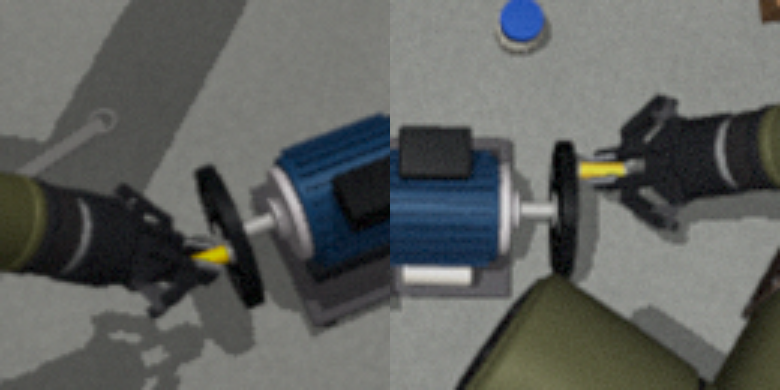

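Jaws are on the outer part of the sleeve, but opening 13 mm (<16) suggests the pads hold it near the tips. Regrip 5 mm deeper.

arm_command(motion=[[0.4,0,0,0,0,0,0],[0.4,0,0.2,0,0,0,0],[0.4,0,0.5,0,0,0,0],[0.4,0,0.5,0,0,0,0]])

```text
time_s: 6.58
tool_pos: [575.5, -166.8, 110.5]
orientation: [-89.6, 39.9, -89.7]
contact_force: [-0.6, 0.2, -0.2]
opening: 34.6
```

arm_command(motion=[[0,0,0,0,0,0,0],[0,0,0,0,0,0,0],[0,0,0,0,0,0,0],[0,0,0,0,0,0,0],[0,0,0,0,0,0,0]], newtons=60)

```text
time_s: 7.2
tool_pos: [576.1, -167.3, 111.0]
orientation: [-89.5, 39.9, -89.7]
contact_force: [2.1, 0.3, -0.0]
opening: 13.1
```

```bash
cat > rows.py <<'E'
import sys,numpy as np
def rows(start,step,n,calls):
    P=lambda a:np.array([5*np.sin(np.radians(a)),5*np.cos(np.radians(a))])
    cur=np.zeros(2);s,c=np.sin(np.radians(39.9)),np.cos(np.radians(39.9))
    acc=np.zeros(3)
    for k in range(calls):
        L=[]
        for j in range(1,n+1):
            dx,dz=P(start+step*(k*n+j))-P(start)
            t=np.array([-s*dz,-c*dz,dx])-acc; L.append([0]+[round(float(v),2) for v in t]+[0,0,0])
        acc=acc+np.array(L[-1][1:4]);print(start+step*n*(k+1),L)
if __name__=="__main__": rows(*map(float,sys.argv[1:3]),*map(int,sys.argv[3:5]))
E
python3 rows.py 45.7 6 5 12
```

```text
75.7 [[0, 0.25, 0.3, 0.35, 0, 0, 0], [0, 0.53, 0.63, 0.65, 0, 0, 0], [0, 0.82, 0.98, 0.9, 0, 0, 0], [0, 1.13, 1.35, 1.11, 0, 0, 0], [0, 1.45, 1.73, 1.27, 0, 0, 0]]
105.7 [[0, 0.33, 0.4, 0.1, 0, 0, 0], [0, 0.66, 0.8, 0.15, 0, 0, 0], [0, 1.0, 1.2, 0.14, 0, 0, 0], [0, 1.33, 1.6, 0.08, 0, 0, 0], [0, 1.66, 1.99, -0.04, 0, 0, 0]]
135.7 [[0, 0.32, 0.38, -0.16, 0, 0, 0], [0, 0.62, 0.74, -0.38, 0, 0, 0], [0, 0.91, 1.09, -0.65, 0, 0, 0], [0, 1.18, 1.41, -0.96, 0, 0, 0], [0, 1.43, 1.7, -1.32, 0, 0, 0]]
165.7 [[0, 0.22, 0.27, -0.39, 0, 0, 0], [0, 0.41, 0.5, -0.82, 0, 0, 0], [0, 0.58, 0.7, -1.27, 0, 0, 0], [0, 0.71, 0.86, -1.75, 0, 0, 0], [0, 0.81, 0.98, -2.25, 0, 0, 0]]
195.7 [[0, 0.06, 0.07, -0.52, 0, 0, 0], [0, 0.09, 0.11, -1.04, 0, 0, 0], [0, 0.09, 0.11, -1.56, 0, 0, 0], [0, 0.05, 0.06, -2.08, 0, 0, 0], [0, -0.02, -0.03, -2.59, 0, 0, 0]]
225.7 [[0, -0.11, -0.13, -0.5, 0, 0, 0], [0, -0.25, -0.29, -0.97, 0, 0, 0], [0, -0.42, -0.5, -1.42, 0, 0, 0], [0, -0.62, -0.74, -1.84, 0, 0, 0], [0, -0.85, -1.01, -2.23, 0, 0, 0]]
255.7 [[0, -0.25, -0.3, -0.34, 0, 0, 0], [0, -0.53, -0.63, -0.64, 0, 0, 0], [0,
[... 270 characters left out ...]
0, 0]]
315.7 [[0, -0.32, -0.38, 0.17, 0, 0, 0], [0, -0.62, -0.74, 0.38, 0, 0, 0], [0, -0.91, -1.09, 0.65, 0, 0, 0], [0, -1.18, -1.41, 0.96, 0, 0, 0], [0, -1.43, -1.71, 1.32, 0, 0, 0]]
345.7 [[0, -0.22, -0.26, 0.39, 0, 0, 0], [0, -0.41, -0.49, 0.82, 0, 0, 0], [0, -0.58, -0.69, 1.28, 0, 0, 0], [0, -0.71, -0.85, 1.76, 0, 0, 0], [0, -0.81, -0.97, 2.26, 0, 0, 0]]
375.7 [[0, -0.06, -0.08, 0.51, 0, 0, 0], [0, -0.09, -0.11, 1.03, 0, 0, 0], [0, -0.09, -0.11, 1.55, 0, 0, 0], [0, -0.05, -0.06, 2.07, 0, 0, 0], [0, 0.02, 0.03, 2.58, 0, 0, 0]]
405.7 [[0, 0.11, 0.13, 0.5, 0, 0, 0], [0, 0.25, 0.29, 0.98, 0, 0, 0], [0, 0.42, 0.5, 1.43, 0, 0, 0], [0, 0.62, 0.74, 1.85, 0, 0, 0], [0, 0.85, 1.01, 2.23, 0, 0, 0]]
```

arm_command(motion=[[0,0.25,0.3,0.35,0,0,0],[0,0.53,0.63,0.65,0,0,0],[0,0.82,0.98,0.9,0,0,0],[0,1.13,1.35,1.11,0,0,0],[0,1.45,1.73,1.27,0,0,0]])

```text
time_s: 7.82
tool_pos: [589.5, -167.3, 88.3]
orientation: [-89.5, 39.9, -89.7]
contact_force: [5.1, 1.3, 2.3]
opening: 13.5
```

arm_command(motion=[[0,0.33,0.4,0.1,0,0,0],[0,0.66,0.8,0.15,0,0,0],[0,1.0,1.2,0.14,0,0,0],[0,1.33,1.6,0.08,0,0,0],[0,1.66,1.99,-0.04,0,0,0]])

```text
time_s: 8.45
tool_pos: [589.5, -167.3, 62.0]
orientation: [-89.4, 39.9, -89.6]
contact_force: [6.5, 2.3, 0.4]
opening: 13.2
```

arm_command(motion=[[0,0.32,0.38,-0.16,0,0,0],[0,0.62,0.74,-0.38,0,0,0],[0,0.91,1.09,-0.65,0,0,0],[0,1.18,1.41,-0.96,0,0,0],[0,1.43,1.7,-1.32,0,0,0]])

```text
time_s: 9.07
tool_pos: [576.3, -167.4, 39.4]
orientation: [-89.4, 39.9, -89.6]
contact_force: [6.7, 2.2, -0.9]
opening: 13.2
```

arm_command(motion=[[0,0.22,0.27,-0.39,0,0,0],[0,0.41,0.5,-0.82,0,0,0],[0,0.58,0.7,-1.27,0,0,0],[0,0.71,0.86,-1.75,0,0,0],[0,0.81,0.98,-2.25,0,0,0]])

```text
time_s: 9.7
tool_pos: [553.7, -167.5, 26.6]
orientation: [-89.4, 39.9, -89.6]
contact_force: [6.8, 1.6, -0.7]
opening: 13.4
```

arm_command(motion=[[0,0.06,0.07,-0.52,0,0,0],[0,0.09,0.11,-1.04,0,0,0],[0,0.09,0.11,-1.56,0,0,0],[0,0.05,0.06,-2.08,0,0,0],[0,-0.02,-0.03,-2.59,0,0,0]])

```text
time_s: 10.32
tool_pos: [528.1, -167.7, 26.9]
orientation: [-89.4, 39.9, -89.6]
contact_force: [8.7, 2.1, -2.0]
opening: 13.4
```

Run:
```python
from h import *
from workcell import robot,snapshot
o=robot.get_obs();print(o["tool_pos"],o["orientation"],o["contact_force"],o["qpos"],o["opening"])
s=snapshot("scene");t=snapshot("top")
cv2.imwrite("pics/c7.png",np.hstack([cv2.resize(s["img"][150:280,190:320],(390,390)),cv2.resize(t["img"][130:260,310:440],(390,390))]))
```

```text
[ 528.09068896 -167.67241399   26.86320158] [-89.39282978  39.85852386 -89.60775708] [ 8.74825654  2.07499192 -2.02670414] [-35.82594942  42.11833042  -4.75060261  68.87317564  31.55307634
  46.61444437] 13.438295055619175
```

View pics/c7.png

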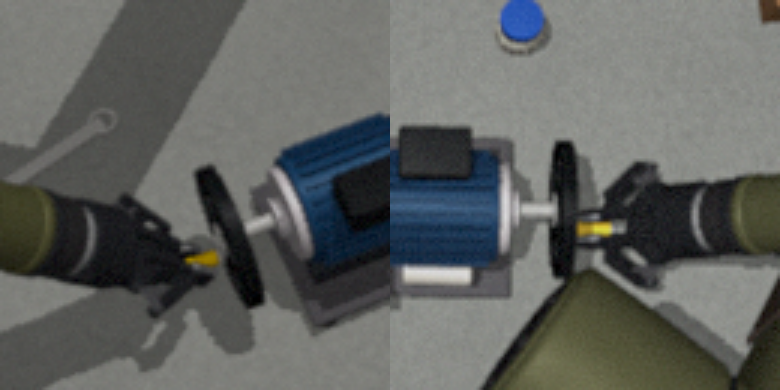

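The wheel follows: yellow sleeve now at the bottom, still in the jaws (top crop (595,228)). Continuing round.

arm_command(motion=[[0,-0.11,-0.13,-0.5,0,0,0],[0,-0.25,-0.29,-0.97,0,0,0],[0,-0.42,-0.5,-1.42,0,0,0],[0,-0.62,-0.74,-1.84,0,0,0],[0,-0.85,-1.01,-2.23,0,0,0]])

```text
time_s: 11.05
tool_pos: [505.9, -167.7, 39.7]
orientation: [-89.4, 39.8, -89.6]
contact_force: [9.6, 2.1, -5.3]
opening: 13.1
```

arm_command(motion=[[0,-0.25,-0.3,-0.34,0,0,0],[0,-0.53,-0.63,-0.64,0,0,0],[0,-0.82,-0.98,-0.9,0,0,0],[0,-1.13,-1.35,-1.11,0,0,0],[0,-1.45,-1.73,-1.26,0,0,0]])

```text
time_s: 11.68
tool_pos: [493.0, -167.8, 61.8]
orientation: [-89.4, 39.8, -89.6]
contact_force: [10.6, 2.1, -8.8]
opening: 13.5
```

arm_command(motion=[[0,-0.33,-0.4,-0.11,0,0,0],[0,-0.66,-0.8,-0.15,0,0,0],[0,-1.0,-1.2,-0.15,0,0,0],[0,-1.33,-1.6,-0.09,0,0,0],[0,-1.66,-1.99,0.03,0,0,0]])

```text
time_s: 12.3
tool_pos: [492.6, -167.8, 86.9]
orientation: [-89.5, 39.8, -89.6]
contact_force: [9.0, 1.9, -13.3]
opening: 13.2
```

arm_command(motion=[[0,-0.32,-0.38,0.17,0,0,0],[0,-0.62,-0.74,0.38,0,0,0],[0,-0.91,-1.09,0.65,0,0,0],[0,-1.18,-1.41,0.96,0,0,0],[0,-1.43,-1.71,1.32,0,0,0]])

```text
time_s: 12.92
tool_pos: [504.0, -167.7, 108.6]
orientation: [-89.8, 39.8, -89.8]
contact_force: [4.2, 0.6, -16.1]
opening: 13.4
```

arm_command(motion=[[0,-0.22,-0.26,0.39,0,0,0],[0,-0.41,-0.49,0.82,0,0,0],[0,-0.58,-0.69,1.28,0,0,0],[0,-0.71,-0.85,1.76,0,0,0],[0,-0.81,-0.97,2.26,0,0,0]])

```text
time_s: 13.55
tool_pos: [526.9, -167.5, 123.3]
orientation: [-89.8, 39.8, -89.8]
contact_force: [1.0, -0.6, -24.9]
opening: 13.0
```

arm_command(motion=[[0,-0.06,-0.08,0.51,0,0,0],[0,-0.09,-0.11,1.03,0,0,0],[0,-0.09,-0.11,1.55,0,0,0],[0,-0.05,-0.06,2.07,0,0,0],[0,0.02,0.03,2.58,0,0,0]])

```text
time_s: 14.18
tool_pos: [552.3, -167.3, 124.1]
orientation: [-89.8, 39.9, -89.8]
contact_force: [-7.1, -2.8, -18.0]
opening: 13.5
```

arm_command(motion=[[0,0.11,0.13,0.5,0,0,0],[0,0.25,0.29,0.98,0,0,0],[0,0.42,0.5,1.43,0,0,0],[0,0.62,0.74,1.85,0,0,0],[0,0.85,1.01,2.23,0,0,0]])

```text
time_s: 14.8
tool_pos: [574.7, -167.3, 112.5]
orientation: [-89.7, 40.0, -89.9]
contact_force: [-9.4, -4.6, -7.7]
opening: 13.3
```

arm_command(motion=[[0,0.25,0.3,0.35,0,0,0],[0,0.53,0.63,0.65,0,0,0],[0,0.82,0.98,0.9,0,0,0],[0,1.13,1.35,1.11,0,0,0],[0,1.45,1.73,1.27,0,0,0]])

```text
time_s: 15.42
tool_pos: [588.7, -167.2, 91.6]
orientation: [-89.5, 40.0, -89.8]
contact_force: [-7.9, -3.3, -1.4]
opening: 13.0
```

```bash
cat > fit.py <<'E'
import numpy as np
from scipy.optimize import least_squares
D=np.array([[589.5,88.3,5.1,2.3],[589.5,62,6.5,.4],[576.3,39.4,6.7,-.9],[553.7,26.6,6.8,-.7],[528.1,26.9,8.7,-2],[505.9,39.7,9.6,-5.3],[493,61.8,10.6,-8.8],[492.6,86.9,9,-13.3],[504,108.6,4.2,-16.1],[526.9,123.3,1,-24.9],[552.3,124.1,-7.1,-18],[574.7,112.5,-9.4,-7.7],[588.7,91.6,-7.9,-1.4]])
c=least_squares(lambda p:np.hypot(D[:,0]-p[0],D[:,1]-p[1])-p[2],[540,75,50]).x;print("circle",c)
def go(D,sg,c):
    ph=np.arctan2(D[:,0]-c[0],D[:,1]-c[1]);t=np.c_[np.cos(ph),-np.sin(ph)]
    T=-(D[:,2:]*t).sum(1)*.05; r=(D[:,2:]*np.c_[np.sin(ph),np.cos(ph)]).sum(1)
    return ph,T,r
if __name__=="__main__":
    ph,T,r=go(D,1,c)
    for sel in(slice(None),slice(0,12),slice(1,13)):
        A=np.c_[np.ones(len(ph)),np.sin(ph),np.cos(ph)][sel];k,res,_,_=np.linalg.lstsq(A,T[sel],rcond=None)
        # resist = drag + W sin(ph-ph0): zero rising crossing = handle angle with weight down
        print("drag",k[0],"W",np.hypot(*k[1:]),"phi_down",np.degrees(np.arctan2(-k[2],k[1])),"rms",np.std(T[sel]-A@k))
    print(np.c_[np.degrees(ph),T,r,T-np.c_[np.ones(len(ph)),np.sin(ph),np.cos(ph)]@k].round(2))
E
python3 fit.py
```

```text
circle [541.26063276  75.21136767  50.09339391]
drag 0.31091351143723184 W 0.25756859710608604 phi_down 162.150170208069 rms 0.012872653333837655
drag 0.3101054934577263 W 0.25916719107467645 phi_down 162.14282919527554 rms 0.013047647177036444
drag 0.31172183458130337 W 0.2559713102498329 phi_down 162.1278835654713 rms 0.013047758213422836
[[ 7.4820e+01  4.0000e-02  5.5200e+00 -1.0000e-02]
 [ 1.0532e+02  1.1000e-01  6.1600e+00  1.0000e-02]
 [ 1.3562e+02  2.1000e-01  5.3300e+00  1.0000e-02]
 [ 1.6565e+02  3.2000e-01  2.3600e+00 -1.0000e-02]
 [-1.6476e+02  4.5000e-01 -3.6000e-01 -1.0000e-02]
 [-1.3512e+02  5.3000e-01 -3.0200e+00 -1.0000e-02]
 [-1.0553e+02  5.7000e-01 -7.8600e+00 -0.0000e+00]
 [-7.6490e+01  5.4000e-01 -1.1860e+01  1.0000e-02]
 [-4.8140e+01  4.6000e-01 -1.3870e+01  2.0000e-02]
 [-1.6630e+01  3.1000e-01 -2.4150e+01  0.0000e+00]
 [ 1.2720e+01  1.5000e-01 -1.9120e+01 -3.0000e-02]
 [ 4.1880e+01  9.0000e-02 -1.2010e+01  0.0000e+00]
 [ 7.0940e+01  6.0000e-02 -7.9200e+00  1.0000e-02]]
```

```bash
python3 rows.py 75.7 -6 5 9
```

```text
45.7 [[0, -0.32, -0.38, -0.16, 0, 0, 0], [0, -0.63, -0.75, -0.36, 0, 0, 0], [0, -0.92, -1.1, -0.62, 0, 0, 0], [0, -1.2, -1.43, -0.92, 0, 0, 0], [0, -1.45, -1.73, -1.27, 0, 0, 0]]
15.700000000000003 [[0, -0.23, -0.27, -0.38, 0, 0, 0], [0, -0.43, -0.51, -0.8, 0, 0, 0], [0, -0.6, -0.72, -1.25, 0, 0, 0], [0, -0.74, -0.89, -1.73, 0, 0, 0], [0, -0.85, -1.02, -2.22, 0, 0, 0]]
-14.299999999999997 [[0, -0.07, -0.08, -0.51, 0, 0, 0], [0, -0.11, -0.13, -1.03, 0, 0, 0], [0, -0.11, -0.14, -1.56, 0, 0, 0], [0, -0.08, -0.1, -2.08, 0, 0, 0], [0, -0.02, -0.02, -2.59, 0, 0, 0]]
-44.3 [[0, 0.1, 0.12, -0.5, 0, 0, 0], [0, 0.24, 0.28, -0.98, 0, 0, 0], [0, 0.4, 0.48, -1.44, 0, 0, 0], [0, 0.6, 0.71, -1.86, 0, 0, 0], [0, 0.82, 0.97, -2.26, 0, 0, 0]]
-74.3 [[0, 0.24, 0.3, -0.35, 0, 0, 0], [0, 0.51, 0.62, -0.66, 0, 0, 0], [0, 0.8, 0.96, -0.93, 0, 0, 0], [0, 1.11, 1.33, -1.15, 0, 0, 0], [0, 1.42, 1.71, -1.32, 0, 0, 0]]
-104.3 [[0, 0.33, 0.39, -0.11, 0, 0, 0], [0, 0.67, 0.79, -0.17, 0, 0, 0], [0, 1.0, 1.19, -0.18, 0, 0, 0], [0, 1.34, 1.59, -0.13, 0, 0, 0], [0, 1.66, 1.98, -0.03, 0, 0, 0]]
-134.3 [[0, 0.32, 0.39, 0.16, 0, 0, 0], [0, 0.63, 0.76, 0.36, 0, 0, 0], [0, 0.93, 1.11, 0.62, 0, 0, 0], [0, 1.2, 1.43, 0.92, 0, 0, 0], [0, 1.45, 1.74, 1.27, 0, 0, 0]]
-164.3 [[0, 0.23, 0.27, 0.38, 0, 0, 0], [0, 0.43, 0.51, 0.8, 0, 0, 0], [0, 0.6, 0.71, 1.25, 0, 0, 0], [0, 0.74, 0.88, 1.73, 0, 0, 0], [0, 0.85, 1.01, 2.22, 0, 0, 0]]
-194.3 [[0, 0.07, 0.09, 0.51, 0, 0, 0], [0, 0.11, 0.14, 1.03, 0, 0, 0], [0, 0.12, 0.14, 1.56, 0, 0, 0], [0, 0.09, 0.1, 2.08, 0, 0, 0], [0, 0.02, 0.02, 2.59, 0, 0, 0]]
```

arm_command(motion=[[0,-0.26,-0.3,-0.16,0,0,0],[0,-0.57,-0.67,-0.36,0,0,0],[0,-0.86,-1.02,-0.62,0,0,0],[0,-1.14,-1.35,-0.92,0,0,0],[0,-1.39,-1.65,-1.27,0,0,0]])

```text
time_s: 16.05
tool_pos: [576.5, -167.3, 110.7]
orientation: [-89.4, 39.9, -89.6]
contact_force: [2.8, -1.8, -11.0]
opening: 13.2
```

arm_command(motion=[[0,-0.23,-0.27,-0.38,0,0,0],[0,-0.43,-0.51,-0.8,0,0,0],[0,-0.6,-0.72,-1.25,0,0,0],[0,-0.74,-0.89,-1.73,0,0,0],[0,-0.85,-1.02,-2.22,0,0,0]])

```text
time_s: 16.68
tool_pos: [554.2, -167.4, 123.5]
orientation: [-89.4, 39.9, -89.6]
contact_force: [5.8, -0.5, -12.3]
opening: 13.3
```

arm_command(motion=[[0,-0.07,-0.08,-0.51,0,0,0],[0,-0.11,-0.13,-1.03,0,0,0],[0,-0.11,-0.14,-1.56,0,0,0],[0,-0.08,-0.1,-2.08,0,0,0],[0,-0.02,-0.02,-2.59,0,0,0]])

```text
time_s: 17.3
tool_pos: [529.5, -167.5, 123.9]
orientation: [-89.2, 39.9, -89.5]
contact_force: [11.2, -0.2, -12.3]
opening: 13.6
```

arm_command(motion=[[0,0.1,0.12,-0.5,0,0,0],[0,0.24,0.28,-0.98,0,0,0],[0,0.4,0.48,-1.44,0,0,0],[0,0.6,0.71,-1.86,0,0,0],[0,0.82,0.97,-2.26,0,0,0]])

```text
time_s: 17.92
tool_pos: [508.1, -167.6, 112.5]
orientation: [-89.0, 39.9, -89.5]
contact_force: [9.4, -0.8, -4.4]
opening: 13.0
```

arm_command(motion=[[0,0.24,0.3,-0.35,0,0,0],[0,0.51,0.62,-0.66,0,0,0],[0,0.8,0.96,-0.93,0,0,0],[0,1.11,1.33,-1.15,0,0,0],[0,1.42,1.71,-1.32,0,0,0]])

```text
time_s: 18.55
tool_pos: [493.7, -167.7, 90.3]
orientation: [-89.2, 39.9, -89.6]
contact_force: [3.6, -3.1, 0.9]
opening: 13.4
```

arm_command(motion=[[0,0.33,0.39,-0.11,0,0,0],[0,0.67,0.79,-0.17,0,0,0],[0,1.0,1.19,-0.18,0,0,0],[0,1.34,1.59,-0.13,0,0,0],[0,1.66,1.98,-0.03,0,0,0]])

```text
time_s: 19.18
tool_pos: [492.7, -167.7, 63.2]
orientation: [-89.4, 39.9, -89.7]
contact_force: [3.4, -5.1, 2.2]
opening: 13.3
```

arm_command(motion=[[0,0.32,0.39,0.16,0,0,0],[0,0.63,0.76,0.36,0,0,0],[0,0.93,1.11,0.62,0,0,0],[0,1.2,1.43,0.92,0,0,0],[0,1.45,1.74,1.27,0,0,0]])

```text
time_s: 19.8
tool_pos: [505.3, -167.6, 40.3]
orientation: [-89.5, 39.9, -89.7]
contact_force: [2.5, -4.7, 4.7]
opening: 13.5
```

arm_command(motion=[[0,0.23,0.27,0.38,0,0,0],[0,0.43,0.51,0.8,0,0,0],[0,0.6,0.71,1.25,0,0,0],[0,0.74,0.88,1.73,0,0,0],[0,0.85,1.01,2.22,0,0,0]])

```text
time_s: 20.42
tool_pos: [526.6, -167.5, 27.2]
orientation: [-89.6, 39.9, -89.8]
contact_force: [-0.8, -5.5, 5.5]
opening: 13.4
```

arm_command(motion=[[0,0.07,0.09,0.51,0,0,0],[0,0.11,0.14,1.03,0,0,0],[0,0.12,0.14,1.56,0,0,0],[0,0.09,0.1,2.08,0,0,0],[0,0.02,0.02,2.59,0,0,0]])

```text
time_s: 21.05
tool_pos: [550.6, -167.4, 26.0]
orientation: [-90.0, 39.9, -89.9]
contact_force: [-4.9, -6.0, 0.4]
opening: 13.3
```

```bash
cat > fit2.py <<'E'
from fit import *
E=np.array([[576.5,110.7,2.8,-11],[554.2,123.5,5.8,-12.3],[529.5,123.9,11.2,-12.3],[508.1,112.5,9.4,-4.4],[493.7,90.3,3.6,.9],[492.7,63.2,3.4,2.2],[505.3,40.3,2.5,4.7],[526.6,27.2,-.8,5.5],[550.6,26,-4.9,.4]])
A=np.vstack([D,E]);c2=least_squares(lambda p:np.hypot(A[:,0]-p[0],A[:,1]-p[1])-p[2],[540,75,50]).x;print(c2)
for c in(c2,(540.6,75.3),(540,75.7)):
    p1,T1,_=go(D,1,c);p2,T2,r2=go(E,-1,c)
    for nm,p,T,g in(("rev",p2,T2,-np.ones(len(p2))),("both",np.r_[p1,p2],np.r_[T1,T2],np.r_[np.ones(len(p1)),-np.ones(len(p2))])):
        M=np.c_[g,np.sin(p),np.cos(p)];k=np.linalg.lstsq(M,T,rcond=None)[0]
        print(nm,k[0],np.hypot(*k[1:]),np.degrees(np.arctan2(-k[2],k[1])),np.std(T-M@k))
print(np.c_[np.degrees(p2),T2,r2].round(2))
E
python3 fit2.py
```

```text
circle [541.26063276  75.21136767  50.09339391]
[541.28435248  75.17146086  50.07398614]
rev 0.28945095776869645 0.2325678080936861 153.51771756396585 0.024905590102751562
both 0.3060644094345826 0.25278749484517876 159.62885756171156 0.02289837806567707
rev 0.2893696172602128 0.23524627679017607 152.53880007268265 0.025844397497323122
both 0.30485367942883573 0.2548656707119493 158.50299040370643 0.023466454346298505
rev 0.2892465322514559 0.23853247391492263 151.76257765518702 0.026461398200358192
both 0.30411588651772636 0.25802479630531167 157.60772029666416 0.02421880660282582
[[ 4.6200e+01 -4.9000e-01 -5.5900e+00]
 [ 1.6550e+01 -4.5000e-01 -1.0140e+01]
 [-1.2290e+01 -4.2000e-01 -1.4400e+01]
 [-4.0920e+01 -2.1000e-01 -9.4800e+00]
 [-7.2500e+01 -1.0000e-01 -3.1600e+00]
 [-1.0480e+02 -6.0000e-02 -3.8500e+00]
 [-1.3557e+02 -8.0000e-02 -5.1100e+00]
 [-1.6456e+02 -1.1000e-01 -5.0900e+00]
 [ 1.6796e+02 -2.4000e-01 -1.4100e+00]]
```

```bash
sed -i 's/P(start+step\*(k\*n+j))-P(start)/P(start+step*(k*n+j))*.99+[0,-.05]-P(start)/' rows.py; python3 rows.py 165.7 -6 5 12
```

```text
135.7 [[0, -0.1, -0.12, 0.48, 0, 0, 0], [0, -0.23, -0.27, 0.96, 0, 0, 0], [0, -0.39, -0.47, 1.41, 0, 0, 0], [0, -0.58, -0.7, 1.83, 0, 0, 0], [0, -0.8, -0.96, 2.22, 0, 0, 0]]
105.69999999999999 [[0, -0.25, -0.29, 0.35, 0, 0, 0], [0, -0.51, -0.61, 0.66, 0, 0, 0], [0, -0.8, -0.95, 0.93, 0, 0, 0], [0, -1.1, -1.31, 1.14, 0, 0, 0], [0, -1.42, -1.69, 1.31, 0, 0, 0]]
75.69999999999999 [[0, -0.32, -0.39, 0.11, 0, 0, 0], [0, -0.65, -0.78, 0.17, 0, 0, 0], [0, -0.98, -1.18, 0.18, 0, 0, 0], [0, -1.31, -1.58, 0.13, 0, 0, 0], [0, -1.64, -1.97, 0.03, 0, 0, 0]]
45.69999999999999 [[0, -0.32, -0.38, -0.15, 0, 0, 0], [0, -0.62, -0.74, -0.36, 0, 0, 0], [0, -0.91, -1.09, -0.61, 0, 0, 0], [0, -1.18, -1.41, -0.91, 0, 0, 0], [0, -1.43, -1.71, -1.25, 0, 0, 0]]
15.699999999999989 [[0, -0.23, -0.27, -0.38, 0, 0, 0], [0, -0.43, -0.51, -0.8, 0, 0, 0], [0, -0.6, -0.71, -1.24, 0, 0, 0], [0, -0.74, -0.88, -1.71, 0, 0, 0], [0, -0.84, -1.0, -2.21, 0, 0, 0]]
-14.300000000000011 [[0, -0.08, -0.09, -0.5, 0, 0, 0], [0, -0.11, -0.14, -1.02, 0, 0, 0], [0, -0.12, -0.14, -1.53, 0, 0, 0], [0, -0.09, -0.11, -2.05, 0, 0, 0], [0,
[... 381 characters left out ...]
.31, 0, 0, 0]]
-104.30000000000001 [[0, 0.33, 0.39, -0.11, 0, 0, 0], [0, 0.66, 0.79, -0.17, 0, 0, 0], [0, 0.99, 1.18, -0.18, 0, 0, 0], [0, 1.32, 1.58, -0.13, 0, 0, 0], [0, 1.65, 1.97, -0.03, 0, 0, 0]]
-134.3 [[0, 0.32, 0.38, 0.15, 0, 0, 0], [0, 0.62, 0.74, 0.36, 0, 0, 0], [0, 0.91, 1.09, 0.61, 0, 0, 0], [0, 1.18, 1.41, 0.91, 0, 0, 0], [0, 1.43, 1.71, 1.25, 0, 0, 0]]
-164.3 [[0, 0.23, 0.27, 0.38, 0, 0, 0], [0, 0.43, 0.51, 0.8, 0, 0, 0], [0, 0.6, 0.71, 1.24, 0, 0, 0], [0, 0.73, 0.88, 1.71, 0, 0, 0], [0, 0.84, 1.01, 2.21, 0, 0, 0]]
-194.3 [[0, 0.07, 0.08, 0.5, 0, 0, 0], [0, 0.11, 0.13, 1.02, 0, 0, 0], [0, 0.12, 0.14, 1.53, 0, 0, 0], [0, 0.09, 0.1, 2.05, 0, 0, 0], [0, 0.02, 0.02, 2.56, 0, 0, 0]]
```

arm_command(motion=[[0,-0.1,-0.12,0.48,0,0,0],[0,-0.23,-0.27,0.96,0,0,0],[0,-0.39,-0.47,1.41,0,0,0],[0,-0.58,-0.7,1.83,0,0,0],[0,-0.8,-0.96,2.22,0,0,0]])

```text
time_s: 21.68
tool_pos: [574.2, -167.3, 37.7]
orientation: [-89.7, 39.9, -89.8]
contact_force: [1.8, -4.6, -12.2]
opening: 13.3
```

arm_command(motion=[[0,-0.25,-0.29,0.35,0,0,0],[0,-0.51,-0.61,0.66,0,0,0],[0,-0.8,-0.95,0.93,0,0,0],[0,-1.1,-1.31,1.14,0,0,0],[0,-1.42,-1.69,1.31,0,0,0]])

```text
time_s: 22.3
tool_pos: [589.5, -167.2, 62.0]
orientation: [-89.4, 39.9, -89.6]
contact_force: [4.5, -2.4, -11.7]
opening: 13.1
```

arm_command(motion=[[0,-0.32,-0.39,0.11,0,0,0],[0,-0.65,-0.78,0.17,0,0,0],[0,-0.98,-1.18,0.18,0,0,0],[0,-1.31,-1.58,0.13,0,0,0],[0,-1.64,-1.97,0.03,0,0,0]])

```text
time_s: 22.92
tool_pos: [589.6, -167.2, 88.1]
orientation: [-89.3, 39.9, -89.6]
contact_force: [4.1, -2.2, -10.7]
opening: 13.5
```

arm_command(motion=[[0,-0.32,-0.38,-0.15,0,0,0],[0,-0.62,-0.74,-0.36,0,0,0],[0,-0.91,-1.09,-0.61,0,0,0],[0,-1.18,-1.41,-0.91,0,0,0],[0,-1.43,-1.71,-1.25,0,0,0]])

```text
time_s: 23.55
tool_pos: [576.9, -167.2, 110.3]
orientation: [-89.3, 39.9, -89.6]
contact_force: [6.0, -2.6, -10.8]
opening: 13.0
```

arm_command(motion=[[0,-0.23,-0.27,-0.38,0,0,0],[0,-0.43,-0.51,-0.8,0,0,0],[0,-0.6,-0.71,-1.24,0,0,0],[0,-0.74,-0.88,-1.71,0,0,0],[0,-0.84,-1.0,-2.21,0,0,0]])

```text
time_s: 24.18
tool_pos: [555.1, -167.4, 123.3]
orientation: [-89.3, 39.9, -89.5]
contact_force: [6.5, -2.2, -11.0]
opening: 13.5
```

arm_command(motion=[[0,-0.08,-0.09,-0.5,0,0,0],[0,-0.11,-0.14,-1.02,0,0,0],[0,-0.12,-0.14,-1.53,0,0,0],[0,-0.09,-0.11,-2.05,0,0,0],[0,-0.02,-0.03,-2.56,0,0,0]])

```text
time_s: 24.8
tool_pos: [530.5, -167.5, 124.0]
orientation: [-89.1, 39.9, -89.5]
contact_force: [8.2, -2.2, -8.0]
opening: 13.4
```

arm_command(motion=[[0,0.1,0.12,-0.49,0,0,0],[0,0.23,0.28,-0.97,0,0,0],[0,0.39,0.47,-1.42,0,0,0],[0,0.58,0.7,-1.84,0,0,0],[0,0.8,0.96,-2.23,0,0,0]])

```text
time_s: 25.42
tool_pos: [508.5, -167.6, 112.8]
orientation: [-89.0, 39.9, -89.5]
contact_force: [5.6, -4.3, 1.3]
opening: 12.9
```

arm_command(motion=[[0,0.25,0.3,-0.35,0,0,0],[0,0.51,0.61,-0.66,0,0,0],[0,0.8,0.96,-0.93,0,0,0],[0,1.1,1.32,-1.14,0,0,0],[0,1.41,1.69,-1.31,0,0,0]])

```text
time_s: 26.05
tool_pos: [493.8, -167.7, 90.4]
orientation: [-89.3, 39.9, -89.6]
contact_force: [-1.2, -4.9, 3.2]
opening: 13.4
```

arm_command(motion=[[0,0.33,0.39,-0.11,0,0,0],[0,0.66,0.79,-0.17,0,0,0],[0,0.99,1.18,-0.18,0,0,0],[0,1.32,1.58,-0.13,0,0,0],[0,1.65,1.97,-0.03,0,0,0]])

```text
time_s: 26.68
tool_pos: [492.6, -167.7, 63.9]
orientation: [-89.5, 39.9, -89.7]
contact_force: [-3.0, -6.6, 0.8]
opening: 13.4
```

arm_command(motion=[[0,0.32,0.38,0.15,0,0,0],[0,0.62,0.74,0.36,0,0,0],[0,0.91,1.09,0.61,0,0,0],[0,1.18,1.41,0.91,0,0,0],[0,1.43,1.71,1.25,0,0,0]])

```text
time_s: 27.3
tool_pos: [504.7, -167.6, 41.1]
orientation: [-89.6, 39.9, -89.8]
contact_force: [-4.8, -5.7, -1.7]
opening: 13.1
```

arm_command(motion=[[0,0.23,0.27,0.38,0,0,0],[0,0.43,0.51,0.8,0,0,0],[0,0.6,0.71,1.24,0,0,0],[0,0.73,0.88,1.71,0,0,0],[0,0.84,1.01,2.21,0,0,0]])

```text
time_s: 27.92
tool_pos: [526.3, -167.5, 27.5]
orientation: [-89.7, 39.9, -89.8]
contact_force: [-4.3, -5.6, -5.6]
opening: 13.4
```

arm_command(motion=[[0,0.07,0.08,0.5,0,0,0],[0,0.11,0.13,1.02,0,0,0],[0,0.12,0.14,1.53,0,0,0],[0,0.09,0.1,2.05,0,0,0],[0,0.02,0.02,2.56,0,0,0]])

```text
time_s: 28.55
tool_pos: [551.6, -167.4, 26.3]
orientation: [-89.8, 39.9, -89.8]
contact_force: [-3.5, -4.3, -11.8]
opening: 13.0
```

```bash
cat > fit3.py <<'E'
from fit2 import *
F=np.array([[574.2,37.7,1.8,-12.2],[589.5,62,4.5,-11.7],[589.6,88.1,4.1,-10.7],[576.9,110.3,6,-10.8],[555.1,123.3,6.5,-11],[530.5,124,8.2,-8],[508.5,112.8,5.6,1.3],[493.8,90.4,-1.2,3.2],[492.6,63.9,-3,.8],[504.7,41.1,-4.8,-1.7],[526.3,27.5,-4.3,-5.6],[551.6,26.3,-3.5,-11.8]])
cf=least_squares(lambda p:np.hypot(F[:,0]-p[0],F[:,1]-p[1])-p[2],[540,75,50]).x;print("F circle",cf)
def fit(sets,c,extra=False):
    p,T,g=[],[],[]
    for X,s in sets:
        a,b,r=go(X,s,c);p.append(a);T.append(b);g.append(s*np.ones(len(a)))
    p,T,g=map(np.concatenate,(p,T,g));M=np.c_[g,np.sin(p),np.cos(p)];k=np.linalg.lstsq(M,T,rcond=None)[0]
    return [round(float(v),3) for v in(k[0],np.hypot(*k[1:]),np.degrees(np.arctan2(-k[2],k[1])),np.std(T-M@k))],(T-M@k).round(3)
for c in((541.27,75.2),(540.3,75.2),(541.27,74.5),(541.27,75.9)):
    print(c);print(" fwd",fit([(D,1)],c)[0]," rev1",fit([(E,-1)],c)[0]," rev2",fit([(F,-1)],c));print(" all",fit([(D,1),(E,-1),(F,-1)],c)[0],fit([(D,1),(F,-1)],c)[0])
E
python3 fit3.py | tail -12
```

```text
(540.3, 75.2)
 fwd [0.308, 0.26, 160.493, 0.014]  rev1 [0.289, 0.236, 152.081, 0.026]  rev2 ([0.315, 0.249, 155.883, 0.029], array([ 0.05 ,  0.002, -0.008, -0.047,  0.007,  0.047, -0.01 , -0.003,
       -0.003, -0.024,  0.026, -0.036]))
 all [0.308, 0.254, 157.306, 0.027] [0.311, 0.255, 158.254, 0.024]
(541.27, 74.5)
 fwd [0.309, 0.254, 162.021, 0.012]  rev1 [0.29, 0.231, 153.348, 0.025]  rev2 ([0.313, 0.25, 155.886, 0.029], array([ 0.049, -0.001, -0.01 , -0.047,  0.011,  0.049, -0.013, -0.004,
       -0.003, -0.024,  0.026, -0.034]))
 all [0.308, 0.25, 158.214, 0.026] [0.311, 0.253, 158.971, 0.024]
(541.27, 75.9)
 fwd [0.312, 0.261, 162.305, 0.014]  rev1 [0.289, 0.235, 153.66, 0.024]  rev2 ([0.314, 0.248, 155.287, 0.03], array([ 0.052,  0.001, -0.012, -0.05 ,  0.01 ,  0.053, -0.011, -0.007,
       -0.004, -0.024,  0.026, -0.033]))
 all [0.309, 0.253, 158.219, 0.027] [0.313, 0.254, 158.907, 0.026]
```

arm_command(motion=[[0,-0.04,-0.05,0.25,0,0,0],[0,-0.08,-0.1,0.5,0,0,0],[0,-0.14,-0.17,0.75,0,0,0],[0,-0.14,-0.17,0.75,0,0,0],[0,-0.14,-0.17,0.75,0,0,0]])

```text
time_s: 29.18
tool_pos: [560.7, -167.3, 29.1]
orientation: [-89.5, 39.9, -89.7]
contact_force: [-0.3, -3.9, -8.4]
opening: 13.6
```

arm_command(motion=[[0,0,0,0,0,0,0],[0,0,0,0,0,0,0],[0,0,0,0,0,0,0]])

```text
time_s: 29.55
tool_pos: [560.7, -167.4, 29.1]
orientation: [-89.5, 39.9, -89.7]
contact_force: [0.1, -3.3, -5.9]
opening: 13.0
```

arm_command(motion=[[0,0.03,0.04,-0.1,0,0,0],[0,0.05,0.06,-0.2,0,0,0],[0,0.05,0.06,-0.2,0,0,0],[0,0.05,0.06,-0.2,0,0,0]])

```text
time_s: 30.05
tool_pos: [560.7, -167.4, 29.0]
orientation: [-89.2, 39.9, -89.5]
contact_force: [6.1, -2.5, -4.3]
opening: 13.7
```

Run:
```python
from h import *
from workcell import robot,snapshot
s=snapshot("scene");o=robot.get_obs();print(o["time_s"],o["tool_pos"],o["contact_force"],abs(o["joint_velocities"]).max(),o["opening"])
p=o["tool_pos"];print("phi",np.degrees(np.arctan2(p[0]-541.27,p[2]-75.2)),np.hypot(p[0]-541.27,p[2]-75.2))
print(blob(s,(0,150,90),(8,255,255),(300,120,360,185))[:2])
cv2.imwrite("pics/c8.png",s["img"])
```

```text
30.1 [ 560.67082437 -167.39137687   29.05764874] [ 4.84621237 -1.98722804 -4.89285273] 0.12395330794350642 13.043765772333746
phi 157.19539300038605 50.05505534694195
(array([328.5       , 153.08064516]), array([322, 147,  15,  14, 124], dtype=int32))
```

View pics/c8.png

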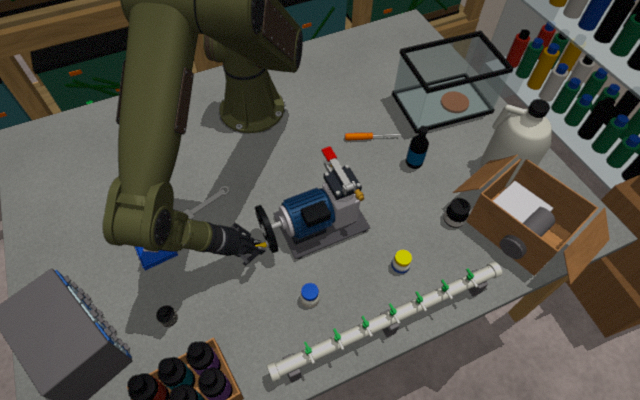

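The lever is still latched (red at (328,153)), the handle is gripped and the bystanders are in place. One small nudge towards the estimated 159°.

arm_command(motion=[[0,0.02,0.03,-0.1,0,0,0],[0,0.03,0.04,-0.2,0,0,0],[0,0.03,0.04,-0.2,0,0,0],[0,0.03,0.04,-0.2,0,0,0]])

```text
time_s: 30.6
tool_pos: [559.2, -167.5, 28.5]
orientation: [-89.1, 39.9, -89.5]
contact_force: [8.2, -1.8, -5.8]
opening: 13.7
```

arm_command(motion=[[0,0,0,0.1,0,0,0],[0,0,0,0.15,0,0,0],[0,0,0,0.15,0,0,0],[0,0,0,0.15,0,0,0]])

```text
time_s: 31.1
tool_pos: [559.2, -167.4, 28.4]
orientation: [-89.3, 39.9, -89.6]
contact_force: [3.7, -3.8, -1.2]
opening: 13.2
```

Run:
```python
from h import *
from workcell import robot,snapshot
o=robot.get_obs();print(o["time_s"],o["tool_pos"],o["contact_force"],abs(o["joint_velocities"]).max(),o["opening"])
p=o["tool_pos"];print("phi",np.degrees(np.arctan2(p[0]-541.27,p[2]-75.2)))
```

```text
31.1 [ 559.19486231 -167.40956908   28.44078356] [ 3.70809871 -3.79128056 -1.22642613] 0.1064419500509363 13.237282705168766
phi 159.02597667104664
```

```bash
python3 -c "
from workcell import robot
print(robot.finish_job())"
```

```text
the job is handed in; nothing more can be done
None
```

The unloader lever is latched, the crank's heavy side is straight down to within an estimated 3–4°, and the arm is still gripping the handle with nothing moving. I handed the job in at 31 s of the 72 s allowed; no verdict is reported.

- **Lever:** I pressed the red pad down to about 205 mm and let go. It stayed at the latched height, about 213 mm, and read the same in a picture taken just before the last nudge.
- **Finding the heavy side:** I turned the wheel once forwards and then about 1¾ turns back, fitting the force on the handle. This gave a seal drag of about 0.31 N m and a weight of about 0.25 N m, close to the values you gave.
- **Where the directions disagreed:** The forward turn put the heavy side down at a handle angle of 162°. The two backward passes gave 153.5° and about 155.5°, the first of them only three quarters of a turn. I put the gap down to lag in the force reading and took about 159°, which is where the 3–4° uncertainty comes from.
- **Final state:** The measured handle angle is 159.0°, the joints are at rest and about 5 N remains on the gripper. The gripper opening reads about 13 mm on the 16 mm sleeve; it read the same after a regrip 5 mm deeper, and the sleeve never came out of the jaws.
- **Other things on the bench:** In the last picture the ones I could see were where they started. The spanner and tray were partly hidden behind the arm.

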